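# Open an empty cheese lane for restocking and hold its spring pusher back

### The arm

A 7-joint arm with a two-finger parallel gripper is mounted at the origin on the work surface. World frame = base frame: x ahead of the robot, y to its left, z up, the work surface at z = 0. Lengths are in m, angles in rad, forces in N, time in s.
With the tool pointing down it reaches from about 0.425 to 0.875 m from the base axis. Payload 4.7 kg.
Tool frame: the origin (TCP) lies midway between the tips of the shut fingers; the grasp point (between the pads) lies 19 mm behind it; z points along the fingers, y is the line along which they close (so a half turn about z gives the same grasp; the last joint's range is limited). The gripper opens to 87 mm and grips with 3 to 60 N. Pads are 19 mm wide; open, the fingers measure 117 mm over their backs; the gripper's body (75 mm by 190 mm) begins 51 mm behind the grasp point.
Start: joints at [-1.289, 0.321, -0.07, 1.45, 0.023, 1.371, -0.057], TCP at [0.172, 0.627, 0.223] pointing down, gripper open.
Joint ranges: [-2.86, 2.86], [-0.3, 2.09], [-1.38, 1.24], [0.06, 2.45], [-1.56, 4.7], [0.09, 2.05], [-2.69, 2.69]. Speed limits (rad/s): [2.57, 2.57, 3.14, 3.14, 3.14, 3.14, 3.14].

### API

Orientations are given as a rotation vector (axis times angle).
In Python, from bench import ctrl gives the robot as it stands.
- The arm moves only by the shell command python3 inch.py FILE [FORCE], which reads ROWS from the file FILE. ROWS is a JSON object whose key "motion" holds a list of rows, 1 to 20 of them, each of 5 numbers: dx, dy, dz in shares of 75 cm (1.0 is 75 cm), then a turn about the tool's z in shares of pi rad (1.0 is pi rad), then the opening from 0.0 (shut) to 1.0 (fully open); each row is the pose to reach, as a shift and turn from the pose commanded when the command began, along the tool's axes at that moment; what a row does not reach only later rows make up. A row lasts 1/10 s, in which the tool goes at most 0.05 m and 0.15 rad, less where a joint would pass 70% of its speed; a pose out of reach is approached as far as the arm can. The fingers move at their own pace and stop on an object; FORCE is the grip in N (left out, the last holds). Time passes only in rows, so rows that do not move let the fingers close. It prints the time, the measured TCP pose, the force, the opening and the grip force at its end. Shift and turn numbers lie between -1 and 1, and a call with a number outside is refused. Input that does not fit is refused with a message, and nothing moves.
- ctrl.get_state(): the state, without advancing time (a new reading comes with each control period).
- ctrl.get_image(name): name is "side" or "top"; returns the picture (420x560x3 uint8, red, green, blue); there is no depth.
- ctrl.camera_model(name): a dict with "vertical_fov" (degrees; the focal length in pixels is half the picture's height over the tangent of half this angle, whatever the lens; pixels are square), "cx", "cy" (the principal point, pixels), "rvec" (rotation vector, rad) and "tvec" (3), from world to camera coordinates, as OpenCV has them. Camera axes: x right, y down, z forward; pixel columns grow to the right and rows downward; lengths in m; the calibration is good to about 2 mm. A picture is of the moment at which its call begins. camera_model takes no time and is no camera call.
- ctrl.close_job(): hands the job in; it is judged then, once.
The state is a dict: "time": time; "joint_positions": joint angles; "qd": joint speeds; "joint_torque": joint torques, N m; "position": TCP position; "tool_rot": TCP orientation; "ft_force": force on the tool from outside, world axes, zero at the start; "torque": the same for the moment, N m; "grip_width": opening from 0.0 (shut) to 1.0 (fully open); "grip_force": force on a finger pad.
Only numpy, scipy, OpenCV 4.12 (cv2) and the standard library are available. Lean on these libraries where they do the work, as an engineer would, in place of code of your own. Each camera call takes 0.05 s, during which the arm holds its last target. There are 200 camera calls.

### The job

Get the empty lane of the display stand ready so that I can restock it from the customer side: slide its front pane straight up out of the slotted posts and set it down, not dropped, standing in a free gap of the board rack. Then draw that lane's spring pusher back until its front face is level with the load line, and finish while still holding it there with the gripper, never letting it snap back. Leave the full lane and the other things on the counter as they are.

Things in the scene. Friction and masses are not known exactly. Their poses are not given: they have to be found in the camera images.
- stand: Dark wooden base board, fixed on the counter, 300 x 222 x 12 mm high, carrying two lanes side by side (one full of cheese, one empty; either may be the left one). Origin: centre of its underside. Its x axis points to the customers (away from the robot, up to 0.25 rad off), the lanes run along it.
- lane_empty: The lane to be restocked, fixed: grey track 286 mm long (its x -160 to +126 mm), 104 mm wide, floor 8 mm above its origin. Clear divider walls along both sides, 3 mm thick, inner faces at y +-49 mm, tops 63 mm above the origin. Origin: on the underside (on top of the stand, 12 mm above the counter); x to the customers, z up. It holds a front pane and a spring pusher, no cheese.
- pane_slots (a point): Middle between the tops of the two steel posts at the customer end of the empty lane, 75 mm above the counter, at lane x = +112 mm. Each post has a vertical slot 10 mm wide (along x), open at the top and down to the lane floor, in which a side edge of the pane stands; inner faces of the posts at y +-43 mm.
- pane_empty: Front pane of the empty lane, loose, about 80 g: clear sheet 6 mm thick (x), 94 mm wide (y), 80 mm high overall, its top 14 mm covered by a steel edge trim 9 mm thick. Stands upright in the post slots on the lane floor (20 mm above the counter), 2 mm play. Origin: middle of its bottom edge; x its normal, z up. 50 mm of free space behind it to the pusher at rest, nothing before it.
- pusher_empty_grip (a point): Centre of the pull bead along the top of the empty lane's pusher, 93 mm above the counter: white bead 12 mm thick along lane x, 60 mm wide (y), 14 mm high. The paddle under it is 5 mm thick, 80 mm wide, and flush with the bead's front (customer side) face, 6 mm ahead of this point. Behind the paddle's foot a roll spring rises 29 mm above the lane floor.
- pusher_empty (a joint): Travel of the empty lane's pusher in m: 0 = at its front stop, growing as it is drawn back (towards lane -x, the robot's side), limit 0.165. The front face is level with the load line at 0.110. A spring always drives it forward: 3.0 N at 0, 4.7 N at 0.110; it shoots back when let go.
- load_line (a point): Point in the middle of the empty lane above its load line, 93 mm above the counter. The load line is a black line 3 mm wide across the lane's floor and both dividers, at lane x = -51 mm. The front face of the pusher belongs level with it (the grip point is then 6 mm behind it).
- lane_full: The neighbouring lane, same make and axes, filled with five D-shaped slabs of cheese (75 mm high, 75 mm wide, 32 mm thick) between its pane and its own pusher. Leave alone.
- pane_full: Front pane of the full lane, same as the other. Leave alone.
- pusher_full (a joint): Travel of the full lane's pusher in m, about 0.11 behind its row of cheese. Leave alone.
- rack: Steel board rack, fixed, left or right of the stand: base plate 184 x 120 x 6 mm; seven wire hoops (6 mm wire, 76 mm wide along y, tops 46 mm above the counter) every 26 mm along its x leave six gaps of 20 mm. The two at its -x end (robot side) hold boards 137 and 122 mm high; those at x = -13, 13, 39, 65 mm are free. Origin: centre of underside; x away from the robot within 0.3 rad.
- rack_slot (a point): Floor of the free gap at rack x = +39 mm (middle of the gap, on top of the base plate, 6 mm above the counter). A pane standing there has its width along the rack's y.
- small_wheel: Small yellow waxed cheese wheel, 110 mm across, 48 mm high, loose bystander on the other side of the stand. Origin: centre of its underside.
- chutney_jar: Jar of amber glass with steel lid, 62 mm across, 72 mm high, standing loose on the counter. Bystander. Origin: centre of its underside.
- spare_piece: D-shaped slab of cheese lying flat on the counter, 75 x 75 x 32 mm, loose. Bystander. Origin: its underside, near the middle.

How it is judged:
By the outcome, as a careful person would: the job done as asked, in the order asked, and still so for the second after the job is handed in, while the arm keeps its last pose, push and grip.
It also fails if it takes over 59 s, if anything falls off the work surface, if the arm or the gripper's body presses on something with over 40 N, if the wrist force passes 120 N, or if a joint passes its speed limit or range.

## Working session

There is one attempt and no reset: what is moved stays moved. The work goes in short steps, Python scripts to look and compute and a shell command to move; the robot and the scene stay as the last step left them, time stands still between calls to the robot, and variables do not carry over. Pictures are saved under pics/ and viewed, at most 12 in all, crops included, and the job is handed in when it is done.

```bash
ls; mkdir -p pics
python3 - <<'E'
from bench import ctrl
import cv2
for n in("side","top"):
    cv2.imwrite(f"pics/{n}0.png",ctrl.get_image(n)[:,:,::-1]); print(n,ctrl.camera_model(n))
s=ctrl.get_state();print(s)
E
```

```text
bench.py
inch.py
pics
side {'vertical_fov': 44.03348335666751, 'cx': 288.7072590192093, 'cy': 209.3524014786621, 'rvec': array([ 0.24858228, -2.74104502,  1.32149741]), 'tvec': array([0.5612565 , 0.13271637, 1.07494676])}
top {'vertical_fov': 46.26061333237233, 'cx': 276.6813153920268, 'cy': 203.18525288422703, 'rvec': array([ 2.16801317, -2.11080353,  0.1506349 ]), 'tvec': array([0.00431189, 0.56224674, 1.1518619 ])}
{'time': 0.1, 'joint_positions': array([-1.28891497,  0.32176192, -0.07006814,  1.45158352,  0.02262929,
        1.37081535, -0.05690175]), 'qd': array([ 0.00042027, -0.00335436,  0.00104551, -0.00317385, -0.0004352 ,
        0.00171017,  0.00044869]), 'joint_torque': array([-3.38334539e-04, -4.92573202e+01, -4.05936269e-01, -3.13400674e+01,
       -6.41912967e-02,  3.95210925e-02,  8.17634259e-05]), 'position': array([0.17191637, 0.62631806, 0.22154699]), 'tool_rot': array([-4.19333348e-01, -3.11336991e+00,  2.79364004e-03]), 'ft_force': array([0.50509563, 0.41950883, 0.40298631]), 'torque': array([ 0.02010448,  0.04115495, -0.00999424]), 'grip_force': 0.0, 'grip_width': 0.9940393713545732}
```

View pics/top0.png

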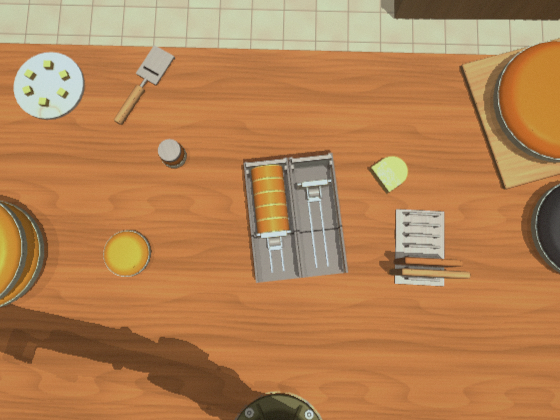

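View pics/side0.png

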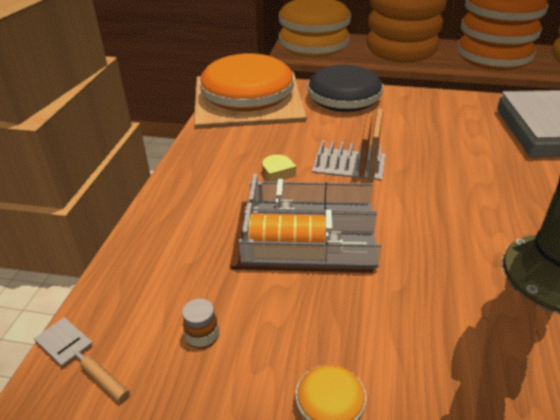

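The top view shows the full lane on the left (cheese at ~270,200) and the empty lane on the right, with its pusher bead at ~(314,184) and pane at ~(318,158). The rack is at ~(420,247), with boards at its robot end. The side view shows the same layout, with the rack at ~(350,160). I'll zoom in on both.

Run:
```python
import cv2
a=cv2.imread("pics/top0.png")[145:290,240:450]; cv2.imwrite("pics/top0c.png",cv2.resize(a,None,fx=3.8,fy=3.8,interpolation=cv2.INTER_CUBIC))
a=cv2.imread("pics/side0.png")[130:280,225:395]; cv2.imwrite("pics/side0c.png",cv2.resize(a,None,fx=4,fy=4,interpolation=cv2.INTER_CUBIC))
```

```text
(no output)
```

View pics/top0c.png

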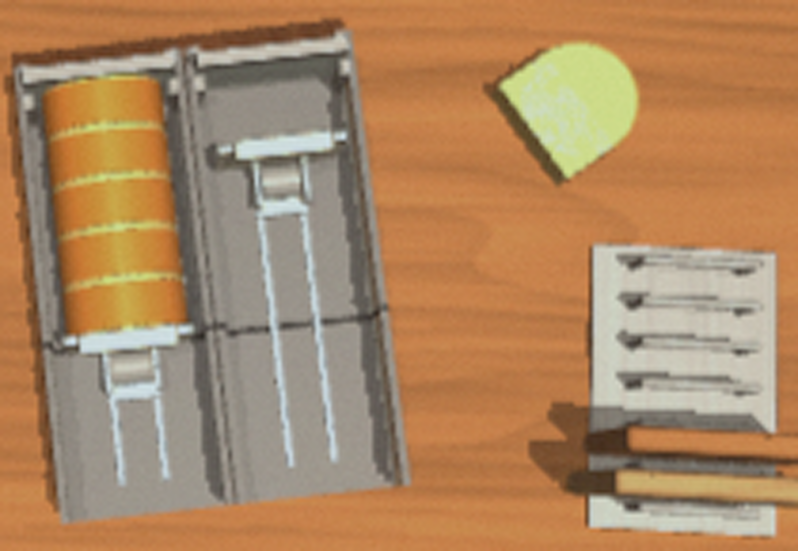

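View pics/side0c.png

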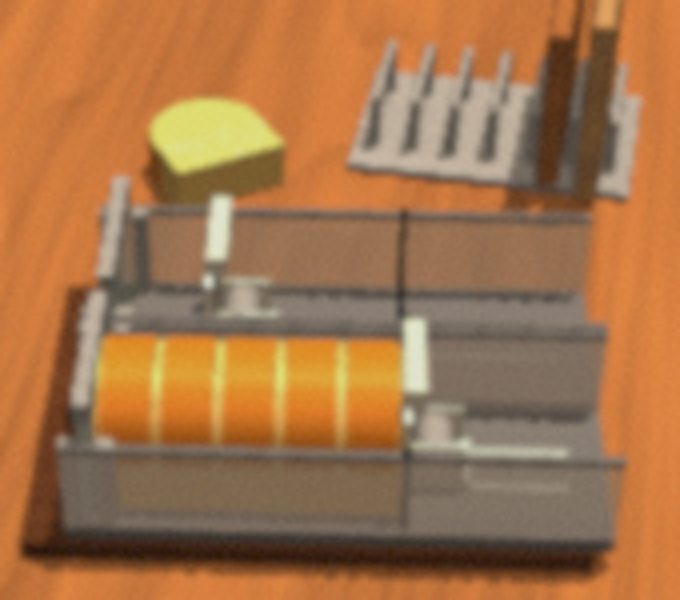

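The zoomed top crop (scale 3.8, offset 240,145) shows:
- the trim from ~(195,62) to (345,45)
- the bead from ~(235,150) to (332,142)
- the load line from ~(230,330) to (385,310)
- the rack plate corners at (593,245), (775,254), (775,535) and (590,526)

The side crop (scale 4, offset 225,130) shows the trim from ~(120,180) to (107,275) and the bead from ~(222,197) to (215,262).

```bash
cat > h.py <<'E'
import numpy as np, cv2
from bench import ctrl
def cam(n):
    m=ctrl.camera_model(n); f=210/np.tan(np.radians(m["vertical_fov"]/2))
    R=cv2.Rodrigues(m["rvec"])[0]; K=np.array([[f,0,m["cx"]],[0,f,m["cy"]],[0,0,1]])
    return K,R,np.asarray(m["tvec"])
def ray(n,p):
    K,R,t=cam(n); d=R.T@np.linalg.inv(K)@np.array([p[0],p[1],1.]); return -R.T@t,d/np.linalg.norm(d)
def plane(n,p,z):
    c,d=ray(n,p); return c+d*(z-c[2])/d[2]
def tri(pt,ps):
    P=[]
    for n in("top","side"):
        K,R,t=cam(n);P.append(K@np.c_[R,t])
    X=cv2.triangulatePoints(P[0],P[1],np.array(pt,float).reshape(2,1),np.array(ps,float).reshape(2,1))[:,0];return X[:3]/X[3]
def proj(n,X):
    K,R,t=cam(n);return cv2.projectPoints(np.array(X,float).reshape(-1,3),cv2.Rodrigues(R)[0],t,K,None)[0][:,0]
def shot(n,name):
    a=ctrl.get_image(n)[:,:,::-1].copy();cv2.imwrite(f"pics/{name}.png",a);return a
def blobs(img,roi,lo,maxsat,amin=10):
    "bright unsaturated blobs in roi x0,y0,x1,y1 -> minAreaRect at full picture pixels"
    x0,y0,x1,y1=roi;s=4
    a=cv2.resize(img[y0:y1,x0:x1],None,fx=s,fy=s,interpolation=cv2.INTER_CUBIC)
    hsv=cv2.cvtColor(a,cv2.COLOR_BGR2HSV);m=((hsv[...,2]>lo)&(hsv[...,1]<maxsat)).astype(np.uint8)
    out=[]
    for c in cv2.findContours(m,cv2.RETR_EXTERNAL,cv2.CHAIN_APPROX_NONE)[0]:
        if cv2.contourArea(c)>amin*s*s:
            b=(cv2.boxPoints(cv2.minAreaRect(c))+.5)/s-.5+[x0,y0]; out.append((cv2.contourArea(c)/s/s,b))
    return out
E
python3 - <<'E'
from h import *
np.set_printoptions(precision=4,suppress=True)
T=cv2.imread("pics/top0.png");S=cv2.imread("pics/side0.png")
for nm,n,im,roi,lo,ms in [("bead","top",T,(292,172,336,192),195,60),("bead","side",S,(270,176,286,200),175,60),("trim","top",T,(288,153,335,170),145,60),("trim","side",S,(246,172,260,203),140,70),("rack","top",T,(390,200,452,290),150,60)]:
    print(nm,n)
    for A,b in blobs(im,roi,lo,ms): print("  A%.0f"%A,"c",b.mean(0),"box",b.round(1).tolist())
# hand-picked check
ct=lambda x,y:((x+.5)/3.8-.5+240,(y+.5)/3.8-.5+145); cs=lambda x,y:((x+.5)/4-.5+225,(y+.5)/4-.5+130)
print("bead",tri(ct(284,146),cs(219,228)))
print("trim",tri(ct(270,54),cs(114,228)))
for p in [(593,245),(775,254),(775,535),(590,526)]: print("rack",plane("top",ct(*p),.006))
for p in [(350,165),(628,194)]: print("rackside",plane("side",cs(*p),.006))
for p in [(230,330),(385,310)]: print("load z.075",plane("top",ct(*p),.075))
E
```

```text
bead top
  A94 c [314.2592 182.7073] box [[301.6, 181.8], [326.4, 179.1], [326.9, 183.6], [302.1, 186.3]]
bead side
  A78 c [279.2312 186.5321] box [[275.9, 194.3], [276.9, 178.3], [282.6, 178.7], [281.5, 194.7]]
trim top
  A46 c [310.625 167.875] box [[295.1, 166.4], [326.1, 166.4], [326.1, 169.4], [295.1, 169.4]]
  A12 c [291.4183 165.3413] box [[289.1, 162.4], [292.5, 161.8], [293.8, 168.2], [290.4, 168.9]]
  A15 c [331.435 164.795] box [[329.0, 160.3], [332.5, 159.8], [333.9, 169.3], [330.4, 169.8]]
  A142 c [310.6275 157.2745] box [[289.0, 156.7], [331.7, 152.3], [332.3, 157.9], [289.6, 162.3]]
trim side
  A85 c [252.4018 186.5823] box [[247.5, 198.5], [252.2, 173.7], [257.3, 174.7], [252.6, 199.4]]
rack top
  A319 c [419.0008 280.3612] box [[394.2, 283.1], [394.7, 274.9], [443.8, 277.6], [443.3, 285.8]]
  A2049 c [419.6244 233.5987] box [[395.3, 257.8], [395.6, 209.1], [443.9, 209.4], [443.6, 258.1]]
bead [ 0.6036 -0.0676  0.0981]
trim [ 0.6613 -0.0581  0.0977]
rack [ 0.5602 -0.2774  0.006 ]
rack [ 0.5574 -0.3964  0.006 ]
rack [ 0.3755 -0.3922  0.006 ]
rack [ 0.378  -0.2739  0.006 ]
rackside [ 0.56   -0.2758  0.006 ]
rackside [ 0.3787 -0.2737  0.006 ]
load z.075 [ 0.4915 -0.0378  0.075 ]
load z.075 [ 0.5064 -0.133   0.075 ]
```

```bash
cat >> h.py <<'E'
from scipy.spatial.transform import Rotation as Ro
def go(x,y,z,yaw):
    "tool-frame shift and turn bringing TCP to x,y,z with tool y along world angle yaw (mod pi)"
    s=ctrl.get_state();R=Ro.from_rotvec(s["tool_rot"]).as_matrix()
    d=R.T@(np.array([x,y,z])-s["position"]); a=np.arctan2(R[1,1],R[0,1])
    t=-((yaw-a+np.pi/2)%np.pi-np.pi/2); return np.r_[d,t].round(4)
def st():
    s=ctrl.get_state();print("t %.2f"%s["time"],s["position"].round(4),"F",s["ft_force"].round(1),"w %.3f g %.1f"%(s["grip_width"],s["grip_force"]),"q",s["joint_positions"].round(2))
E
python3 - <<'E'
from h import *
np.set_printoptions(precision=4,suppress=True)
print("camtop",ray("top",(0,0))[0],"camside",ray("side",(0,0))[0])
mid=lambda a,b:(np.array(a)+b)/2
def seg(nm,L,R,z):
    a,b=plane("top",L,z),plane("top",R,z);print(nm,"centre",mid(a,b),"len",np.linalg.norm(a-b),"yaw",np.arctan2(-(a-b)[0],(a-b)[1]))
seg("bead",mid([301.6,181.8],[302.1,186.3]),mid([326.4,179.1],[326.9,183.6]),.1)
seg("trim",mid([289,156.7],[289.6,162.3]),mid([331.7,152.3],[332.3,157.9]),.1)
print("tri bead",tri([314.26,182.71],[279.23,186.53]),"trim",tri([310.63,157.27],[252.4,186.58]))
ct=lambda x,y:((x+.5)/3.8-.5+240,(y+.5)/3.8-.5+145); cs=lambda x,y:((x+.5)/4-.5+225,(y+.5)/4-.5+130)
# wall top right edge
a,b=plane("top",ct(350,35),.075),plane("top",ct(405,485),.075);print("wall",a,b,"yaw",np.arctan2((a-b)[1],(a-b)[0]))
# boards top left ends (top crop)
for nm,p in [("far board",(632,440)),("near board",(618,483))]:
    for z in (.122,.137): print(nm,z,plane("top",ct(*p),z))
c=np.array([.4678,-.3349]);u=np.array([np.cos(-.021),np.sin(-.021)]);v=np.array([-u[1],u[0]])
for k in(.078,.052,.026,0): # predicted hoop tops, both ends, in crop px
    P=[np.r_[c+k*u+s*.035*v,.046] for s in(1,-1)]
    print("hoop",k,((proj("top",P)-[240,145]+.5)*3.8-.5).round(0).tolist(),((proj("side",P)-[225,130]+.5)*4-.5).round(0).tolist())
print(go(.66,-.058,.2,.16));st()
E
```

```text
camtop [0.3843 0.0063 1.2228] camside [0.405  0.8481 0.7777]
bead centre [ 0.6036 -0.0672  0.1   ] len 0.05799941756437008 yaw 0.13619812749786275
trim centre [ 0.6639 -0.0579  0.1   ] len 0.10058497589637791 yaw 0.13080174038077774
tri bead [ 0.6041 -0.0673  0.0986] trim [ 0.6639 -0.058   0.0979]
wall [ 0.6799 -0.1096  0.075 ] [ 0.3999 -0.146   0.075 ] yaw 0.1291439021111022
far board 0.122 [ 0.4289 -0.2721  0.122 ]
far board 0.137 [ 0.4283 -0.2683  0.137 ]
near board 0.122 [ 0.4038 -0.2637  0.122 ]
near board 0.137 [ 0.4035 -0.26    0.137 ]
hoop 0.078 [[646.0, 259.0], [757.0, 264.0]] [[377.0, 94.0], [394.0, 40.0]]
hoop 0.052 [[646.0, 300.0], [757.0, 305.0]] [[417.0, 99.0], [432.0, 44.0]]
hoop 0.026 [[645.0, 341.0], [757.0, 346.0]] [[456.0, 103.0], [470.0, 48.0]]
hoop 0 [[645.0, 382.0], [757.0, 387.0]] [[496.0, 107.0], [508.0, 52.0]]
[-0.6517 -0.5308  0.0226  1.143 ]
t 0.10 [0.1719 0.6263 0.2215] F [0.5 0.4 0.4] w 0.994 g 0.0 q [-1.29  0.32 -0.07  1.45  0.02  1.37 -0.06]
```

Careful with the scale: shifts go in shares of 75 cm and turns go in shares of pi rad. That gives: -0.65 m / 0.75 = -0.8667, 0.02 m / 0.75 = 0.0267, 1.17 rad / 3.1416 = 0.3724.

```bash
T="";echo '{"motion": [[-0.4, -0.3333, 0, 0.191, 0.4], [-0.4, -0.3333, 0, 0.191, 0.4], [-0.4, -0.3333, 0, 0.191, 0.4], [-0.4, -0.3333, 0, 0.191, 0.4], [-0.4, -0.3333, 0, 0.191, 0.4], [-0.4, -0.3333, 0, 0.191, 0.4], [-0.4, -0.3333, 0, 0.191, 0.4], [-0.4, -0.3333, 0, 0.191, 0.4], [-0.8667, -0.7067, 0.0267, 0.3724, 0.4], [-0.8667, -0.7067, 0.0267, 0.3724, 0.4], [-0.8667, -0.7067, 0.0267, 0.3724, 0.4], [-0.8667, -0.7067, 0.0267, 0.3724, 0.4], [-0.8667, -0.7067, 0.0267, 0.3724, 0.4], [-0.8667, -0.7067, 0.0267, 0.3724, 0.4], [-0.8667, -0.7067, 0.0267, 0.3724, 0.4], [-0.8667, -0.7067, 0.0267, 0.3724, 0.4], [-0.8667, -0.7067, 0.0267, 0.3724, 0.4], [-0.8667, -0.7067, 0.0267, 0.3724, 0.4], [-0.8667, -0.7067, 0.0267, 0.3724, 0.4], [-0.8667, -0.7067, 0.0267, 0.3724, 0.4]]}' > rows.txt && python3 inch.py rows.txt 20; python3 -c "
from h import *
st();print(go(.664,-.058,.12,.131),go(.664,-.058,.075,.131))"
```

```text
time: 2.1
position: [0.6582, -0.0547, 0.2021]
tool_rot: [-2.066, -2.365, -0.0]
ft_force: [-0.4, 0.7, -0.8]
grip_width: 0.401
grip_force: 0.0
t 2.10 [ 0.6582 -0.0547  0.2021] F [-0.4  0.7 -0.8] w 0.401 g 0.0 q [-0.41  0.39  0.6   1.47 -0.22  1.35  0.34]
[-0.0042  0.0054  0.0821  0.0035] [-0.0043  0.0054  0.1271  0.0035]
```

In the tool's units: 0.127 m / 0.75 = 0.1693, 0.12 m / 0.75 = 0.16, 0.003 rad / 3.1416 = 0.001.

```bash
echo '{"motion": [[-0.0053, 0.0073, 0.0533, 0, 0.4], [-0.0053, 0.0073, 0.1067, 0.001, 0.4], [-0.0053, 0.0073, 0.1267, 0.001, 0.4], [-0.0053, 0.0073, 0.1467, 0.001, 0.4], [-0.0053, 0.0073, 0.16, 0.001, 0.4], [-0.0053, 0.0073, 0.1693, 0.001, 0.4], [-0.0053, 0.0073, 0.1693, 0.001, 0.4], [-0.0053, 0.0073, 0.1693, 0.001, 0.4]]}' > rows.txt && python3 inch.py rows.txt; python3 -c "
from h import *
st()
a=shot('top','t1');b=shot('side','s1')
a=cv2.resize(a[140:200,270:350],None,fx=5,fy=5,interpolation=2);b=cv2.resize(b[110:220,225:325],None,fx=4,fy=4,interpolation=2)
o=np.zeros((440,800,3),np.uint8);o[:300,:400]=a;o[:,400:]=b;cv2.imwrite('pics/c1.png',o)"
```

```text
time: 2.9
position: [0.6653, -0.0596, 0.0766]
tool_rot: [2.072, 2.36, 0.002]
ft_force: [0.2, -0.6, -0.1]
grip_width: 0.399
grip_force: 0.0
t 2.90 [ 0.6653 -0.0596  0.0766] F [ 0.2 -0.6 -0.1] w 0.399 g 0.0 q [-0.38  0.5   0.56  1.59 -0.29  1.13  0.39]
```

View pics/c1.png

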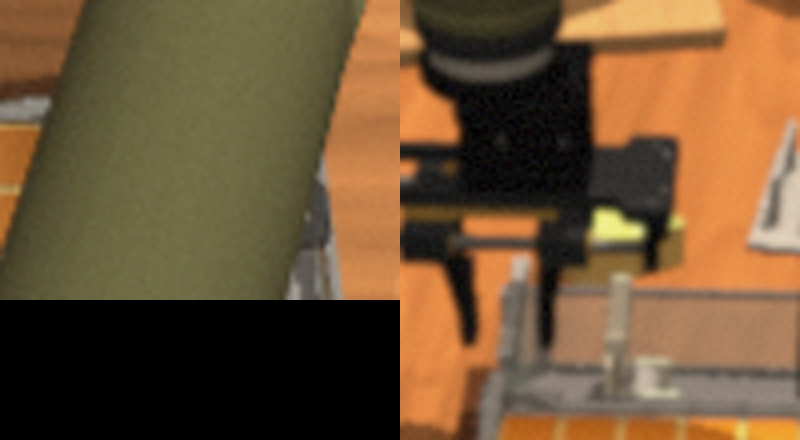

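The top view is blocked by the arm. In the side view the fingers straddle the trim (fingers at crop x~470 and ~548, trim at ~518), and the body's long side lies along the lane. I'll close the gripper.

In the tool's units: -0.01 m / 0.75 = -0.0133, -0.006 m / 0.75 = -0.008.

```bash
echo '{"motion": [[0, 0, 0, 0, 0], [0, 0, 0, 0, 0], [0, 0, 0, 0, 0], [0, 0, 0, 0, 0], [0, 0, 0, 0, 0], [0, 0, 0, 0, 0]]}' > rows.txt && python3 inch.py rows.txt 25; echo '{"motion": [[0, 0, -0.004, 0, 0], [0, 0, -0.008, 0, 0], [0, 0, -0.0133, 0, 0], [0, 0, -0.0133, 0, 0]]}' > rows.txt && python3 inch.py rows.txt; python3 -c "
from h import *
st()"
```

```text
time: 3.6
position: [0.6642, -0.0595, 0.0756]
tool_rot: [-2.072, -2.361, 0.001]
ft_force: [-1.7, -0.2, 1.8]
grip_width: 0.099
grip_force: 25.0
time: 4.0
position: [0.6645, -0.0596, 0.0861]
tool_rot: [-2.072, -2.361, 0.0]
ft_force: [-1.6, -0.7, 0.3]
grip_width: 0.102
grip_force: 25.0
t 4.00 [ 0.6645 -0.0596  0.0861] F [-1.6 -0.7  0.3] w 0.102 g 25.0 q [-0.38  0.49  0.57  1.58 -0.28  1.15  0.38]
```

In the tool's units: -0.12 m / 0.75 = -0.16, -0.1 m / 0.75 = -0.1333.

```bash
echo '{"motion": [[0, 0, -0.0133, 0, 0], [0, 0, -0.0267, 0, 0], [0, 0, -0.04, 0, 0], [0, 0, -0.0533, 0, 0], [0, 0, -0.0667, 0, 0], [0, 0, -0.0867, 0, 0], [0, 0, -0.1067, 0, 0], [0, 0, -0.1333, 0, 0], [0, 0, -0.16, 0, 0], [0, 0, -0.16, 0, 0], [0, 0, -0.16, 0, 0]]}' > rows.txt && python3 inch.py rows.txt; python3 -c "
from h import *
st();b=shot('side','s2')
b=cv2.resize(b[60:230,200:400],None,fx=4,fy=3.5,interpolation=2);cv2.imwrite('pics/c2.png',b[:600])
c=np.array([.4678,-.3349]);p=c+.0665*np.array([np.cos(.021),-np.sin(.021)]);print(p,go(*p,.2,-.021),go(*p,.06,-.021))"
```

```text
time: 5.1
position: [0.6649, -0.0595, 0.2061]
tool_rot: [2.072, 2.36, 0.001]
ft_force: [-0.4, 0.1, -1.7]
grip_width: 0.101
grip_force: 25.0
t 5.10 [ 0.6649 -0.0595  0.2061] F [-0.4  0.1 -1.7] w 0.101 g 25.0 q [-0.4   0.4   0.6   1.45 -0.23  1.36  0.34]
[ 0.53428534 -0.3362964 ] [-0.2577 -0.1648  0.005   0.1511] [-0.2578 -0.1647  0.145   0.1511]
```

View pics/c2.png

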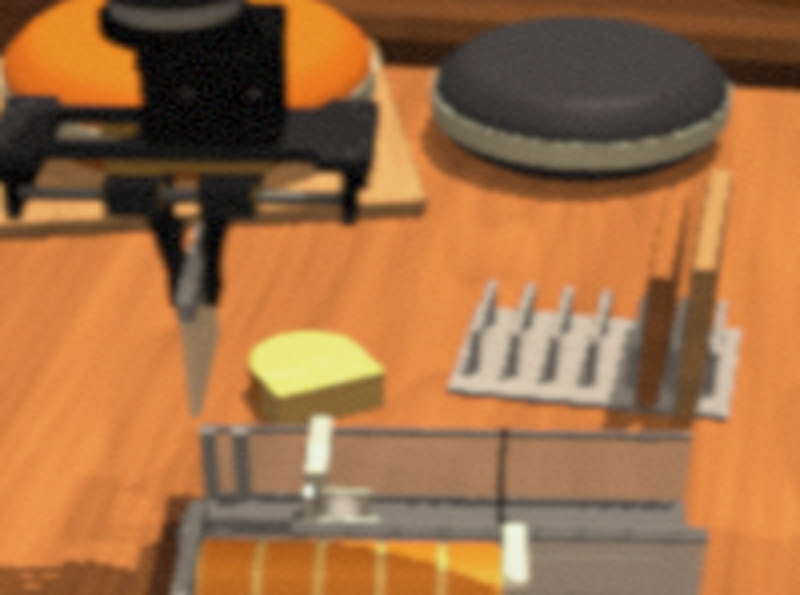

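The pane hangs clear in the grip at crop (195,340), and the stand, spare piece and rack are undisturbed. I'll carry it over the rack.

In the tool's units: -0.258 m / 0.75 = -0.344, -0.165 m / 0.75 = -0.22, 0.151 rad / 3.1416 = 0.0481.

```bash
echo '{"motion": [[-0.0533, -0.0333, 0, 0.0064, 0], [-0.1067, -0.0667, 0, 0.0159, 0], [-0.16, -0.1, 0, 0.0255, 0], [-0.2133, -0.1333, 0, 0.0318, 0], [-0.2667, -0.1667, 0, 0.0382, 0], [-0.3067, -0.196, 0, 0.0446, 0], [-0.3333, -0.2133, 0, 0.0481, 0], [-0.344, -0.22, 0, 0.0481, 0], [-0.344, -0.22, 0.0267, 0.0481, 0], [-0.344, -0.22, 0.0667, 0.0481, 0], [-0.344, -0.22, 0.1, 0.0481, 0], [-0.344, -0.22, 0.12, 0.0481, 0], [-0.344, -0.22, 0.12, 0.0481, 0], [-0.344, -0.22, 0.12, 0.0481, 0], [-0.344, -0.22, 0.12, 0.0481, 0]]}' > rows.txt && python3 inch.py rows.txt; python3 -c "
from h import *
st();a=shot('top','t3');b=shot('side','s3')
a=cv2.resize(a[190:290,370:470],None,fx=4,fy=4,interpolation=2);b=cv2.resize(b[100:200,290:390],None,fx=4,fy=4,interpolation=2)
cv2.imwrite('pics/c3.png',np.hstack([a,b]))
p=np.array([.53428534,-.3362964]);print(go(*p,.0625,-.021))"
```

```text
time: 6.65
position: [0.5355, -0.3371, 0.117]
tool_rot: [2.243, 2.197, 0.001]
ft_force: [0.4, -0.1, -0.6]
grip_width: 0.096
grip_force: 25.0
t 6.65 [ 0.5355 -0.3371  0.117 ] F [ 0.4 -0.1 -0.6] w 0.096 g 25.0 q [-0.04  0.42  0.72  1.65 -0.29  1.18  0.72]
[ 0.0009 -0.0012  0.0545  0.0002]
```

View pics/c3.png

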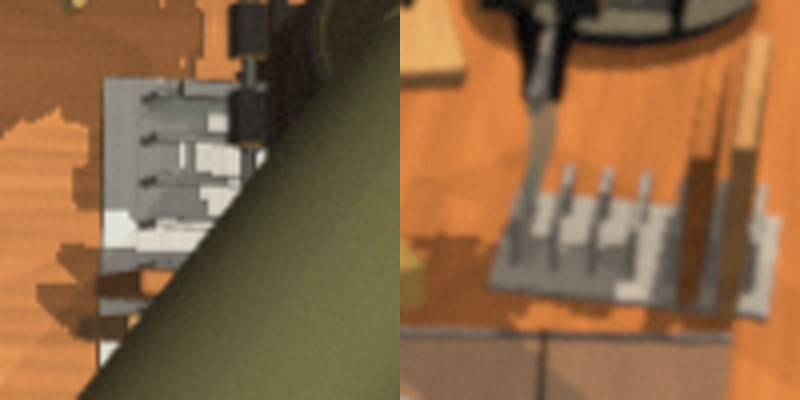

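```bash
python3 -c "
from h import *
f=lambda P:((proj('side',P)-[290,100]+.5)*4-.5+[400,0]).round(0).tolist()
c=np.array([.5355,-.3365]);v=np.array([.021,1])
print('pane bottom/top',f([[*(c+.047*v),.0614],[*(c-.047*v),.0614],[*(c+.047*v),.141],[*(c-.047*v),.141]]))
r=np.array([.4678,-.3349]);u=np.array([1,-.021])
for k in(.078,.052):print('hoop',k,f([[*(r+k*u+.035*v),.046],[*(r+k*u-.035*v),.046]]))
"
python3 - <<'E'
import cv2
b=cv2.imread('pics/s3.png')[105:170,300:350];cv2.imwrite('pics/c4.png',cv2.resize(b,None,fx=9,fy=9,interpolation=cv2.INTER_CUBIC))
E
```

```text
pane bottom/top [[531.0, 205.0], [552.0, 133.0], [535.0, 96.0], [557.0, 27.0]]
hoop 0.078 [[517.0, 214.0], [534.0, 160.0]]
hoop 0.052 [[557.0, 219.0], [572.0, 164.0]]
```

View pics/c4.png

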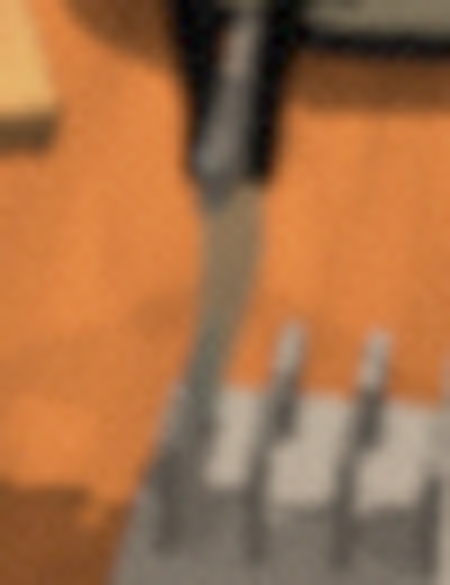

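The pane hangs upright in c4 at ~(205,190–420), between hoops at ~(173,436) and (262,440), and slightly toward the customer side. I'll shift it 2 mm back and lower it.

In the tool's units: 0.053 m / 0.75 = 0.0707, -0.002 m / 0.75 = -0.0027.

```bash
echo '{"motion": [[0.0013, -0.0027, 0, 0, 0], [0.0013, -0.0027, 0.0133, 0, 0], [0.0013, -0.0027, 0.0267, 0, 0], [0.0013, -0.0027, 0.04, 0, 0], [0.0013, -0.0027, 0.0493, 0, 0], [0.0013, -0.0027, 0.0573, 0, 0], [0.0013, -0.0027, 0.064, 0, 0], [0.0013, -0.0027, 0.068, 0, 0], [0.0013, -0.0027, 0.0707, 0, 0], [0.0013, -0.0027, 0.0707, 0, 0], [0.0013, -0.0027, 0.0707, 0, 0]]}' > rows.txt && python3 inch.py rows.txt; python3 -c "
from h import *
st()"
```

```text
time: 7.85
position: [0.5327, -0.3358, 0.0628]
tool_rot: [2.244, 2.198, 0.0]
ft_force: [0.6, -0.5, -0.8]
grip_width: 0.099
grip_force: 25.0
t 7.85 [ 0.5327 -0.3358  0.0628] F [ 0.6 -0.5 -0.8] w 0.099 g 25.0 q [-0.02  0.47  0.69  1.7  -0.33  1.09  0.75]
```

In the tool's units: 0.002 m / 0.75 = 0.0027, 0.0015 m / 0.75 = 0.002.

```bash
echo '{"motion": [[0, 0, 0.0007, 0, 0], [0, 0, 0.0013, 0, 0], [0, 0, 0.002, 0, 0], [0, 0, 0.0027, 0, 0], [0, 0, 0.0027, 0, 0]]}' > rows.txt && python3 inch.py rows.txt; python3 -c "
from h import *
st()"
```

```text
time: 8.35
position: [0.533, -0.3358, 0.0616]
tool_rot: [2.244, 2.198, 0.001]
ft_force: [-1.1, 1.4, 5.3]
grip_width: 0.101
grip_force: 25.0
t 8.35 [ 0.533  -0.3358  0.0616] F [-1.1  1.4  5.3] w 0.101 g 25.0 q [-0.02  0.47  0.69  1.7  -0.34  1.09  0.75]
```

Contact came at 5 N and at the expected height. I'll open in small steps, then rise.

In the tool's units: -0.14 m / 0.75 = -0.1867, -0.11 m / 0.75 = -0.1467.

```bash
echo '{"motion": [[0, 0, -0.0013, 0, 0.13], [0, 0, -0.0013, 0, 0.16], [0, 0, -0.0013, 0, 0.2], [0, 0, -0.0013, 0, 0.25], [0, 0, -0.0013, 0, 0.3], [0, 0, -0.0013, 0, 0.35], [0, 0, -0.0013, 0, 0.4], [0, 0, -0.0013, 0, 0.45], [0, 0, -0.0013, 0, 0.45], [0, 0, -0.0067, 0, 0.45], [0, 0, -0.0133, 0, 0.45], [0, 0, -0.0267, 0, 0.45], [0, 0, -0.0533, 0, 0.45], [0, 0, -0.0933, 0, 0.45], [0, 0, -0.1467, 0, 0.45], [0, 0, -0.1867, 0, 0.45], [0, 0, -0.1867, 0, 0.45], [0, 0, -0.1867, 0, 0.45]]}' > rows.txt && python3 inch.py rows.txt; python3 -c "
from h import *
st();a=shot('top','t5');b=shot('side','s5')
a=cv2.resize(a[140:290,240:450],None,fx=2,fy=2,interpolation=2);b=cv2.resize(b[80:230,230:390],None,fx=2.3,fy=2,interpolation=2)
cv2.imwrite('pics/c5.png',np.hstack([a,b]))
print(go(.604,-.067,.2,.131))"
```

```text
time: 10.15
position: [0.5329, -0.336, 0.202]
tool_rot: [2.243, 2.196, 0.002]
ft_force: [-0.5, 0.1, 0.2]
grip_width: 0.449
grip_force: 0.0
t 10.15 [ 0.5329 -0.336   0.202 ] F [-0.5  0.1  0.2] w 0.449 g 0.0 q [-0.07  0.34  0.75  1.56 -0.24  1.33  0.68]
[ 0.2696  0.0664  0.     -0.1519]
```

View pics/c5.png

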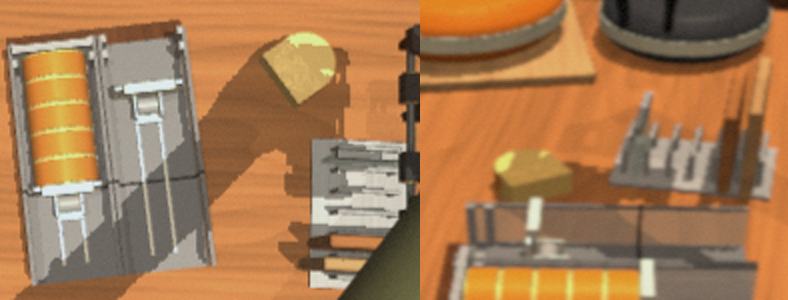

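The pane stands in the rack's customer-end gap (c5 ~(640,130)), and everything else is unchanged. Next I'll measure the load line precisely and approach the bead.

In the tool's units: 0.27 m / 0.75 = 0.36, 0.25 m / 0.75 = 0.3333, -0.02 rad / 3.1416 = -0.0064.

```bash
echo '{"motion": [[0.0533, 0.0133, 0, -0.0064, 0.45], [0.12, 0.0293, 0, -0.0159, 0.45], [0.1733, 0.044, 0, -0.0255, 0.45], [0.24, 0.0587, 0, -0.035, 0.45], [0.2933, 0.0733, 0, -0.0446, 0.45], [0.3333, 0.0827, 0, -0.0477, 0.45], [0.36, 0.0893, 0, -0.0484, 0.45], [0.36, 0.0893, 0, -0.0484, 0.45], [0.36, 0.0893, 0, -0.0484, 0.45]]}' > rows.txt && python3 inch.py rows.txt
python3 - <<'E'
from h import *
np.set_printoptions(precision=4,suppress=True)
st()
th=.131;u=np.array([np.cos(th),np.sin(th)]);tr=np.array([.6642,-.0595])
lx=lambda X:((X[:2]-tr)@u)*1000+112
ly=lambda X:(X[:2]-tr)@[-u[1],u[0]]*1000
def dark(g,lo,hi,c,ax):  # weighted centre of darkness along a column/row
    l=(g[lo:hi,c] if ax else g[c,lo:hi]).astype(float);w=np.clip(np.median(l)-10-l,0,None);return (lo+np.arange(len(l)))@w/w.sum() if w.sum()>15 else np.nan
T=cv2.imread("pics/top0.png",0);S=cv2.imread("pics/side0.png",0)
for c in list(range(300,312,2))+[316,317,318]+list(range(326,334,2)):
    r=dark(T,224,238,c,1);X=plane("top",(c,r),.020);print("floor col",c,round(r,2),"lane x %.1f y %.1f"%(lx(X),ly(X)))
for r in range(184,203,3):
    c=dark(S,320,332,r,0)
    # intersect with far divider inner face lane y=-49
    o,d=ray("side",(c,r));n=np.array([-u[1],u[0]]);k=(-.049-(o[:2]-tr)@n)/(d[:2]@n);X=o+k*d;print("side row",r,round(c,2),"lane x %.1f z %.3f"%(lx(X),X[2]))
for p in [(301.6,181.8),(302.1,186.3),(326.4,179.1),(326.9,183.6)]: print("bead",round(lx(plane("top",p,.1)),1),round(ly(plane("top",p,.1)),1))
print(go(.605,-.067,.1,th),go(.605,-.067,.075,th))
E
```

```text
time: 11.15
position: [0.6044, -0.0676, 0.1994]
tool_rot: [-2.07, -2.362, 0.003]
ft_force: [0.3, -0.9, -0.5]
grip_width: 0.453
grip_force: 0.0
t 11.15 [ 0.6044 -0.0676  0.1994] F [ 0.3 -0.9 -0.5] w 0.453 g 0.0 q [-0.44  0.27  0.61  1.61 -0.16  1.31  0.33]
floor col 300 232.18 lane x -53.2 y 41.9
floor col 302 232.09 lane x -53.5 y 37.0
floor col 304 231.55 lane x -52.7 y 32.0
floor col 306 231.28 lane x -52.6 y 27.0
floor col 308 231.23 lane x -53.0 y 22.2
floor col 310 231.24 lane x -53.5 y 17.3
floor col 316 230.21 lane x -52.5 y 2.4
floor col 317 230.14 lane x -52.6 y -0.1
floor col 318 230.16 lane x -52.9 y -2.5
floor col 326 229.18 lane x -52.5 y -22.3
floor col 328 229.01 lane x -52.7 y -27.2
floor col 330 228.59 lane x -52.1 y -32.2
floor col 332 227.53 lane x -50.1 y -37.4
side row 184 325.48 lane x -52.2 z 0.073
side row 187 325.47 lane x -52.4 z 0.065
side row 190 324.98 lane x -51.6 z 0.056
side row 193 324.96 lane x -51.9 z 0.047
side row 196 324.78 lane x -51.7 z 0.039
side row 199 324.72 lane x -51.9 z 0.030
side row 202 324.74 lane x -52.3 z 0.021
bead 56.1 29.2
bead 45.4 29.3
bead 56.4 -28.8
bead 45.7 -28.7
[0.0005 0.0009 0.0994 0.0004] [0.0006 0.001  0.1244 0.0004]
```

In the tool's units: 0.1245 m / 0.75 = 0.166, 0.11 m / 0.75 = 0.1467.

```bash
echo '{"motion": [[0, 0, 0.0533, 0, 0.45], [0, 0, 0.1067, 0, 0.45], [0, 0, 0.1333, 0, 0.45], [0, 0, 0.1467, 0, 0.45], [0, 0, 0.1573, 0, 0.45], [0, 0, 0.166, 0, 0.45], [0, 0, 0.166, 0, 0.3], [0, 0, 0.166, 0, 0.3], [0, 0, 0.166, 0, 0], [0, 0, 0.166, 0, 0], [0, 0, 0.166, 0, 0], [0, 0, 0.166, 0, 0], [0, 0, 0.166, 0, 0], [0, 0, 0.166, 0, 0]]}' > rows.txt && python3 inch.py rows.txt 35; python3 -c "
from h import *
st();x=np.array([.6047,-.0671]);"
```

```text
time: 12.55
position: [0.6035, -0.0674, 0.0765]
tool_rot: [-2.069, -2.36, 0.003]
ft_force: [-6.0, 0.2, 5.9]
grip_width: 0.13
grip_force: 35.0
t 12.55 [ 0.6035 -0.0674  0.0765] F [-6.   0.2  5.9] w 0.130 g 35.0 q [-0.41  0.38  0.58  1.74 -0.23  1.09  0.38]
```

In the tool's units: -0.11 m / 0.75 = -0.1467, -0.107 m / 0.75 = -0.1427.

```bash
echo '{"motion": [[0, -0.004, 0, 0, 0], [0, -0.0107, 0, 0, 0], [0, -0.0213, 0, 0, 0], [0, -0.032, 0, 0, 0], [0, -0.0427, 0, 0, 0], [0, -0.0533, 0, 0, 0], [0, -0.064, 0, 0, 0], [0, -0.0747, 0, 0, 0], [0, -0.0853, 0, 0, 0], [0, -0.096, 0, 0, 0], [0, -0.1067, 0, 0, 0], [0, -0.1173, 0, 0, 0], [0, -0.128, 0, 0, 0], [0, -0.136, 0, 0, 0], [0, -0.1427, 0, 0, 0], [0, -0.1467, 0, 0, 0], [0, -0.1467, 0, 0, 0], [0, -0.1467, 0, 0, 0], [0, -0.1467, 0, 0, 0]]}' > rows.txt && python3 inch.py rows.txt
python3 - <<'E'
from h import *
st();s=ctrl.get_state()
u=np.array([np.cos(.131),np.sin(.131)]);d=s["position"][:2]-[.6035,-.0674];print("travel",-d@u,"side",d@[-u[1],u[0]])
a=shot('top','t6');b=shot('side','s6')
a=cv2.resize(a[150:290,240:350],None,fx=4,fy=4,interpolation=2)
b=cv2.resize(b[130:270,240:340],None,fx=3.6,fy=4,interpolation=2)
cv2.imwrite('pics/c6.png',np.hstack([a[:,:440],b]))
E
```

```text
time: 14.45
position: [0.4962, -0.0823, 0.0764]
tool_rot: [2.071, 2.361, 0.0]
ft_force: [4.5, -3.3, 0.8]
grip_width: 0.135
grip_force: 35.0
t 14.45 [ 0.4962 -0.0823  0.0764] F [ 4.5 -3.3  0.8] w 0.135 g 35.0 q [-0.46  0.15  0.62  2.   -0.1   1.02  0.33]
travel 0.10833643424020015 side -0.0007388115940129072
```

View pics/c6.png

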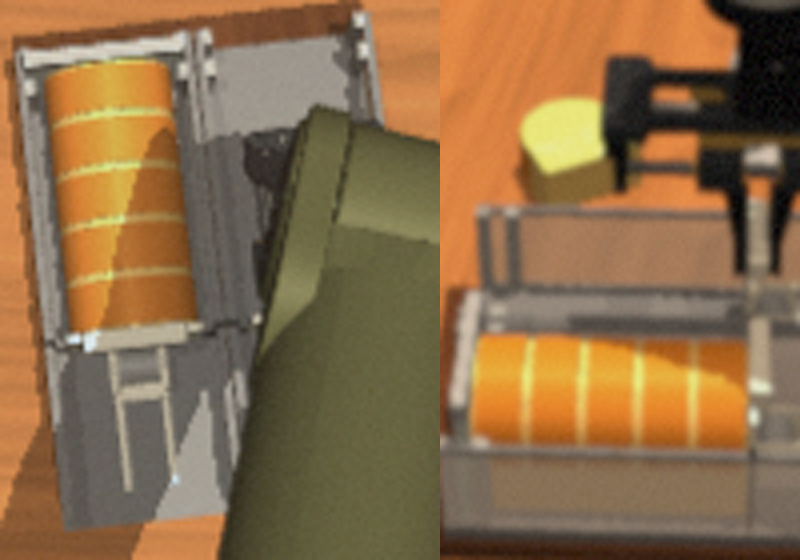

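The pane is gone from its posts, the full lane is unchanged, and the bead is held between the fingers at ~(757,160). Travel is about 108.3 mm, so I'll nudge it 1.7 mm further and check it against the side view.

In the tool's units: -0.0016 m / 0.75 = -0.0021, -0.0008 m / 0.75 = -0.0011.

```bash
echo '{"motion": [[0, -0.0011, 0, 0, 0], [-0.0007, -0.0021, 0, 0, 0], [-0.0007, -0.0021, 0, 0, 0], [-0.0007, -0.0021, 0, 0, 0], [-0.0007, -0.0021, 0, 0, 0]]}' > rows.txt && python3 inch.py rows.txt
python3 - <<'E'
from h import *
np.set_printoptions(precision=2,suppress=True)
st();s=ctrl.get_state();p=[]
u=np.array([np.cos(.131),np.sin(.131)]);v=np.array([-u[1],u[0]]);d=s["position"][:2]-[.6035,-.0674];print("travel",-d@u,"side",d@v)
b=shot('side','s7');c0=cv2.imread('pics/side0.png')
f=lambda P:((proj('side',P)-[300,165]+.5)*10-.5).round(0).tolist()
tr=np.array([.6642,-.0595])
for x in(-.0525,-.0575,-.0645):print(x,"paddle y+40 z .05,.08; bead y+30 z .1,.086:",f([[*(tr+(x-.112)*u+.04*v),z] for z in(.05,.08)]+[[*(tr+(x-.112)*u+.03*v),z] for z in(.1,.086)]))
cv2.imwrite('pics/c7.png',cv2.resize(b[165:225,300:360],None,fx=10,fy=10,interpolation=2))
E
```

```text
time: 15.05
position: [0.4948, -0.0825, 0.0764]
tool_rot: [2.071, 2.361, 0.001]
ft_force: [4.7, -2.2, 0.7]
grip_width: 0.133
grip_force: 35.0
t 15.05 [ 0.49 -0.08  0.08] F [ 4.7 -2.2  0.7] w 0.133 g 35.0 q [-0.46  0.14  0.62  2.   -0.1   1.02  0.33]
travel 0.1097710552392248 side -0.0007634469391419145
-0.0525 paddle y+40 z .05,.08; bead y+30 z .1,.086: [[258.0, 515.0], [262.0, 408.0], [266.0, 307.0], [263.0, 359.0]]
-0.0575 paddle y+40 z .05,.08; bead y+30 z .1,.086: [[280.0, 516.0], [285.0, 409.0], [289.0, 308.0], [286.0, 359.0]]
-0.0645 paddle y+40 z .05,.08; bead y+30 z .1,.086: [[312.0, 517.0], [318.0, 410.0], [321.0, 309.0], [318.0, 360.0]]
```

View pics/c7.png

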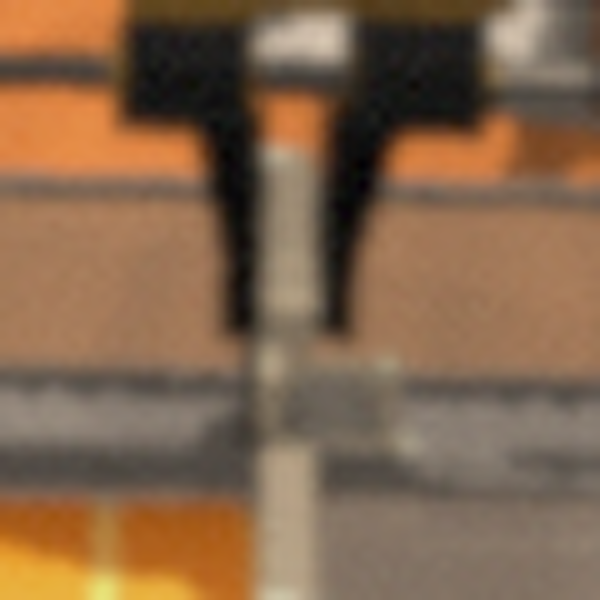

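The bead is held between the fingers, spanning x~260–321 at its near end. That matches the projected 266–321 for the front face on the load line. Handing in.

```bash
python3 -c "
from bench import ctrl
print(ctrl.close_job())"
```

```text
the job is handed in; nothing more can be done
None
```

I set the empty lane's front pane standing in the rack gap at the customer end, and the gripper is holding the pusher at about 110 mm travel, with its front face level with the load line to within about 1–2 mm; the job was handed in at about 15 s.

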